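# Rehang the sprung-pin gate on the other jar lane

## Task

Change over the two jar lanes on the packing bench: pinch the two finger tabs on top of the gate together so that its sprung hinge pins draw in, lift the gate straight off its hinge, and hang it on the hinge of the other lane. Press it gently down against the sprung rests as far as it goes, then let go so that both pins spring all the way out into the eyes and the gate stays hanging there; do not force it onto the new hinge, and leave the jars and the tape roll where they are.

Things in the scene. Friction and masses are not known exactly. Their poses are not given: they have to be found in the camera images.
- gate_grip (a point): Where to grasp the loose gate (0.3 to 0.43 kg, hung on lane a at the start): midway between its two dark upright finger tabs, half-way up them, 31 mm above the hinge axis. Axes: y along the hinge, z up, x square to the panel. Tabs: 22 mm wide (x), 6 mm thick (y), from 10 to 52 mm above the axis; outer faces 60 mm apart at rest, 36 mm pinched right in. Held so, the gate can be carried.
- gate: The same gate; origin mid-way along its hinge axis, 31 mm under gate_grip, same axes. A steel barrel 20 mm across and 150 mm long (y) with a flat aluminium panel under it, 124 mm wide, 5 mm thick, lower edge 90 mm below the axis. A sprung pin 8 mm thick sticks 9 mm out of each barrel end at rest; pinched right in, both are wholly inside the barrel.
- pin_left (a joint): How far the pin at the gate's +y end is drawn in by its tab: 0 = sprung fully out, 0.012 m = right in (stop). Its spring pushes out with 4 N at 0, rising to 7 N at 0.012.
- pin_right (a joint): The same for the pin at the gate's -y end. A firm grip (60 N) on the tabs does no harm.
- hinge_a (a point): Hinge of lane a, which carries the gate at the start: middle of its axis, 120 mm above the table. Axes: y along the hinge, z up, +x along the lane behind the gate. Same shape as the hinge of lane b.
- hinge_b (a point): Empty hinge of lane b, where the gate must go (either way round): mid-point of its axis at the LOWEST setting, 120 mm above the table, axes as hinge_a. x, y and yaw are true, but both ears are screwed on through slots: the real axis is anywhere from 5 to 35 mm above this point, found only by touch. Ears 154 mm apart inside, 10 mm thick, each with an eye 12 mm wide and 15 mm high for its pin.
- ear_b (a point): Centre of the lane b eye at the +y ear, at the LOWEST setting. Each ear ends 20 mm above the real axis, with flared lead-ins to 31 mm above it; guides 23 mm apart in x (flared) just inside each ear take the barrel ends. Pressing the gate on this hinge with over 35 N is forcing it.
- lane_a: Fixed body of lane a: base plate 260 by 200 mm and 10 mm thick, two hinge posts, cheeks 55 mm high behind the hinge; origin on the table straight under hinge_a, same axes.
- lane_b: The fixed body of lane b, likewise, straight under hinge_b.
- jar_a: Bystander jar, 74 mm across and 90 mm high, standing in lane a 80 to 120 mm behind its hinge; origin under its foot.
- jar_b: The same in lane b.
- tape_roll: Bystander: clear tape roll 100 mm across, 48 mm high, lying on the table to the left of the lanes; origin under its centre.
- spare_jar: Bystander jar of the same size on the table to the right of the lanes; origin under its foot.
- rest_b_low (a point): Top of the sprung rubber rest under the +y barrel end of lane b (one at each end), LOWEST setting. The gate meets the rests 6 mm above its eye-centred height; together they push up 6 N, plus 1 N per mm, to 14.5 N at a hard stop 2.5 mm below it. Pins enter the eyes only within 5 mm of the stop; let go higher, the rests hold the gate up unseated. Once in, they push the pins up against the eye tops.

How it is judged:
On the way:
1. the gate is lifted clear of the hinge of lane a (z of gate in the frame of lane_a above 0.175 m), for 0.2 s.
At the end, for the whole second after the job is handed in: The gate hangs at rest on lane b: axis within 6 mm (level) of hinge_b and 0 to 42 mm above it, parallel to it within 0.06 rad, tilted less than 0.35 rad, both pins less than 2 mm from fully out and in their eyes, so that the rests bear on it (over 8 N between gate and lane) (horizontal distance between gate and hinge_b below 0.006 m and z of gate in the frame of hinge_b between 0 and 0.042 m and angle between the y axis of gate and the y axis of hinge_b, either way round below 0.06 rad and angle between gate's own z axis and vertical below 0.35 rad and value of joint each of pin_left, pin_right below 0.002 m and linear speed of gate below 0.02 m/s and contact force between gate and lane_b above 8 N); the robot touches nothing.
It fails at once if the gate is forced against lane b with more than 35 N (contact force between gate and lane_b above 35 N).
It fails at once if a bystander is pushed more than 25 mm (distance of any of jar_a, jar_b, tape_roll, spare_jar from where it was at the start of the episode above 0.025 m).
It also fails if it takes over 50 s, if anything falls off the work surface, if the arm or the gripper's body presses on something with over 40 N, if the wrist force passes 120 N, or if a joint passes its speed limit or range.

## Robot

A 6-joint arm with a two-finger parallel gripper is mounted at the origin on the work surface. World frame = base frame: x ahead of the robot, y to its left, z up, the work surface at z = 0. Lengths are in m, angles in rad, forces in N, time in s.
With the tool pointing down it reaches from about 0.375 to 0.9 m from the base axis. Payload 3.1 kg.
Tool frame: the origin (TCP) lies on the centre line of the jaws, within the pads' length; the fingertips stand 25 mm ahead of it and the grasp point (between the pads) lies 6 mm ahead of it (manip.tips_ahead is the distance from the TCP to the fingertips, in m); z points along the fingers, y is the direction in which the jaws open and shut (so a half turn about z gives the same grasp; the last joint's range is limited). The gripper opens to 85 mm and grips with 20 to 120 N. Pads are 22 mm wide; open, the fingers measure 114 mm over their backs; the gripper's body (76 mm by 85 mm) begins 54 mm behind the grasp point. The pads swing forward as they close: fully open they stand 13 mm farther back than shut.
Start: joints at [-1.331, 0.527, 1.433, -0, 1.181, -0.178], TCP at [0.254, -0.571, 0.256] pointing down, gripper open.
Joint ranges: [-3.08, 3.08], [-0.75, 2.2], [0.22, 2.44], [-1.43, 4.57], [0, 2.65], [-2.85, 2.85]. Speed limits (rad/s): [2.79, 2.79, 3.14, 3.14, 3.14, 3.14].

## Interface

Orientations are given as a unit quaternion [x, y, z, w].
In Python, from station import manip gives the robot as it stands.
- The arm moves only by the tool play_rows, never from a script. Its argument "steps" is a list that holds one entry, the list of rows, each a list of 6 numbers: the shift along the tool's x, y, z in m, then the turn, a rotation vector about the tool's x, y, z in degrees. In form: [[[x, y, z, rx, ry, rz], ...]]. A call has 1 to 10 rows; each row shifts and turns the commanded pose from where the row before left it, along the tool's axes as they then stand; what a row does not reach is not made up. A row lasts 1/8 s, in which the tool goes at most 62.5 mm and 10.7 degrees, less where a joint would pass 70% of its speed; a pose out of reach is approached as far as the arm can. A call is refused whole if a number of a shift passes 0.0625 or a number of a turn 10.7, either way. A call with a gripper value outside its range is refused whole. "fingers" is the opening, from 0 (shut) to 1 (fully open), set as the call begins (left out, the last holds). The fingers move at their own pace and stop on an object; "squeeze" is the grip in N (left out, the last holds). Time passes only in rows, so rows that do not move let the fingers close. It gives the time, the measured TCP pose, the force and the opening at its end, in the units of the state.
- manip.sense(): the state, without advancing time (a new reading comes with each control period).
- manip.snapshot(name): name is "scene" or "top" or "wrist"; returns a dict with "img" (480x640x3 uint8, red, green, blue), "K" (3x3 intrinsics, pixels), "world_from_camera" (4x4, takes a point from camera to world coordinates). Camera axes: x right, y down, z forward; pixel columns grow to the right and rows downward; lengths in m; the calibration is good to about 2 mm. A picture is of the moment at which its call begins. There is no depth.
- manip.sign_off(): hands the job in, once; it reports no verdict.
Trained networks look in a picture, given as the dict that the camera call returned (one of the last four; its "shot" number tells which), for a name from the list of things; names that differ only in an ending like _2 or _b are one class to them, and where a whole thing is asked for, a point or a joint stands for the part that bears it (a point fixed in the world has none). Each returns a list of dicts, best first, with "score" (0 to 1); they miss things now and then, are a little off and sometimes report something else, mostly with a low value. They report only what shows in the picture. A call takes as long as a camera call.
- manip.regions_of(label, picture): "pixels" (480x640 bool, what is visible of it) and "rect" ([left, top, right, bottom] in pixels, round what is visible of it).
- manip.pinpoint(label, picture): "point" ([column, row] in pixels: a listed point, or the origin of a listed thing).
The state is a dict: "t": time; "q": joint angles; "qd": joint speeds; "tau": joint torques, N m; "tcp_pos": TCP position; "tool_rot": TCP orientation; "force": force on the tool from outside, world axes, zero at the start; "ft_torque": the same for the moment, N m; "finger_gap": opening from 0.0 (shut) to 1.0 (fully open).
Only numpy, scipy, OpenCV 4.12 (cv2) and the standard library are available. Lean on these libraries where they do the work, as an engineer would, in place of code of your own. Each camera call takes 0.05 s, during which the arm holds its last target.

## Working session

There is one attempt and no reset: what is moved stays moved. The work goes in short steps, Python scripts to look and compute and a tool call to move; the robot and the scene stay as the last step left them, time stands still between calls to the robot, and variables do not carry over. Pictures are saved under pics/ and viewed, and the job is handed in when it is done.

Besides the shell and the picture viewer there is one more tool, called after "Request:" by a JSON object that holds its "fn" and its "kwargs". play_rows: Moves the arm, as the interface text tells. Its arguments: {"type":"object","properties":{"steps":{"type":"array"},"fingers":{"type":"number"},"squeeze":{"type":"number"}},"required":["steps"]}

```bash
ls; mkdir -p pics
cat > h.py <<'E'
import numpy as np, cv2
from station import manip
from scipy.spatial.transform import Rotation as R
def save(s,n): cv2.imwrite('pics/'+n+'.png', s['img'][:,:,::-1])
def ray(s,px):
    d=np.linalg.inv(s['K'])@np.array([px[0],px[1],1.]); T=s['world_from_camera']
    return T[:3,3],T[:3,:3]@d
def atz(s,px,z):
    o,d=ray(s,px); return o+d*(z-o[2])/d[2]
def proj(s,p):
    T=np.linalg.inv(s['world_from_camera']); c=T[:3,:3]@np.array(p)+T[:3,3]; u=s['K']@c; return u[:2]/u[2]
E
python3 - <<'E'
from h import *
st=manip.sense(); print(st)
for n in ['scene','top','wrist']:
    s=manip.snapshot(n); save(s,n+'0'); print(n,np.round(s['world_from_camera'],3).tolist())
    if n=='wrist': continue
    for l in ['gate_grip','gate','hinge_a','hinge_b','ear_b','lane_a','jar_a','tape_roll','spare_jar','rest_b_low']:
        print(l,[(np.round(d['point']).tolist(),round(d['score'],2)) for d in manip.pinpoint(l,s)])
E
```

```text
pics
{'t': 0.0, 'q': array([-1.33052366e+00,  5.28468635e-01,  1.43391299e+00, -3.01334982e-05,
        1.18140634e+00, -1.78492522e-01]), 'qd': array([-5.33767189e-04, -9.54032951e-04,  1.06398088e-03,  6.62357385e-05,
        6.39777408e-04,  2.49415258e-04]), 'tau': array([-1.01064405e-03, -4.42349946e+01, -1.78025812e+01, -3.33347989e-04,
        8.56132829e-03,  1.08193486e-06]), 'tcp_pos': array([ 0.25400724, -0.57032158,  0.25532865]), 'tool_rot': array([ 9.78157652e-01,  2.07861501e-01, -4.78271301e-05, -1.09669944e-03]), 'force': array([0.77104967, 0.0694864 , 0.16790027]), 'ft_torque': array([ 0.02025409,  0.02559557, -0.00833689]), 'finger_gap': 0.9983074397613741}
scene [[-0.014, 0.651, -0.759, 1.375], [1.0, 0.001, -0.018, 0.031], [-0.011, -0.759, -0.651, 0.823], [0.0, 0.0, 0.0, 1.0]]
gate_grip [([403.0, 225.0], 0.62)]
gate [([399.0, 235.0], 0.8)]
hinge_a []
hinge_b []
ear_b [([287.0, 232.0], 0.94)]
lane_a [([394.0, 268.0], 0.87), ([258.0, 266.0], 0.72)]
jar_a [([249.0, 295.0], 0.68), ([392.0, 290.0], 0.64)]
tape_roll [([487.0, 249.0], 0.96)]
spare_jar [([159.0, 252.0], 0.73)]
rest_b_low [([283.0, 236.0], 0.75)]
top [[-0.003, -0.998, 0.063, 0.472], [-1.0, 0.002, -0.012, 0.014], [0.012, -0.063, -0.998, 1.301], [0.0, 0.0, 0.0, 1.0]]
gate_grip [([232.0, 238.0], 0.87)]
gate [([232.0, 237.0], 0.92)]
hinge_a [([398.0, 241.0], 0.84), ([231.0, 240.0], 0.56)]
hinge_b [([398.0, 241.0], 0.84), ([231.0, 240.0], 0.56)]
ear_b [([360.0, 241.0], 0.79)]
lane_a [([388.0, 251.0], 0.94), ([238.0, 242.0], 0.77)]
jar_a [([240.0, 205.0], 0.91), ([395.0, 200.0], 0.87)]
tape_roll [([134.0, 278.0], 0.95), ([362.0, 244.0], 0.65), ([232.0, 244.0], 0.57)]
spare_jar [([495.0, 267.0], 0.62), ([228.0, 240.0], 0.23)]
rest_b_low [([363.0, 242.0], 0.87)]
wrist [[0.407, -0.864, -0.296, 0.33], [-0.913, -0.386, -0.131, -0.538], [-0.0, 0.324, -0.946, 0.374], [0.0, 0.0, 0.0, 1.0]]
```

View pics/scene0.png

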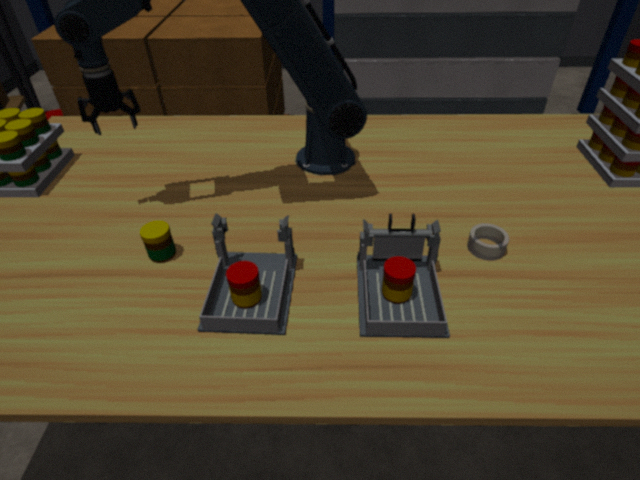

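View pics/top0.png

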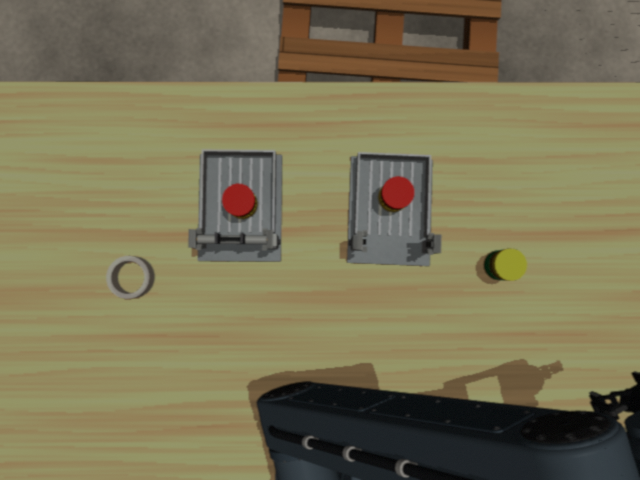

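Run:
```python
from h import *
for n in ['top','scene']:
    s=manip.snapshot(n); print(n,s['K'].tolist())
    im=s['img']
    c=im[160:330,170:560] if n=='top' else im[170:340,200:460]
    cv2.imwrite(f'pics/{n}crop0.png',cv2.resize(c[:,:,::-1],None,fx=2 if n=='top' else 3,fy=2 if n=='top' else 3,interpolation=cv2.INTER_CUBIC))
    if n=='top':
        for px,z in [((398,241),.12),((231,240),.12),((232,238),.151),((360,241),.12),((363,242),.12),((395,200),0),((240,205),0),((134,278),0),((495,267),0)]:
            print(px,np.round(atz(s,px,z),3))
    else:
        for px,z in [((287,232),.12),((403,225),.151),((399,235),.12),((249,295),0),((392,290),0),((487,249),0),((159,252),0),((394,268),0),((258,266),0)]:
            print(px,np.round(atz(s,px,z),3))
```

```text
top [[537.7761006347392, 0.0, 318.99337523224074], [0.0, 537.7761006347392, 240.40533848528943], [0.0, 0.0, 1.0]]
(398, 241) [ 0.545 -0.175  0.12 ]
(231, 240) [0.548 0.193 0.12 ]
(232, 238) [0.55  0.186 0.151]
(360, 241) [ 0.545 -0.091  0.12 ]
(363, 242) [ 0.543 -0.097  0.12 ]
(395, 200) [ 0.653 -0.188  0.   ]
(240, 205) [0.641 0.19  0.   ]
(134, 278) [0.465 0.443 0.   ]
(495, 267) [ 0.489 -0.429  0.   ]
scene [[446.62879053241915, 0.0, 326.04742388391963], [0.0, 446.62879053241915, 234.93467823673012], [0.0, 0.0, 1.0]]
(287, 232) [ 0.543 -0.085  0.12 ]
(403, 225) [0.554 0.194 0.151]
(399, 235) [0.554 0.187 0.12 ]
(249, 295) [ 0.641 -0.178  0.   ]
(392, 290) [0.623 0.174 0.   ]
(487, 249) [0.472 0.446 0.   ]
(159, 252) [ 0.486 -0.448  0.   ]
(394, 268) [0.546 0.186 0.   ]
(258, 266) [ 0.539 -0.169  0.   ]
```

```bash
cat >> h.py <<'E'
def toolR(yaw): # tool down, tool x at world yaw
    return R.from_euler('z',yaw)*R.from_euler('x',np.pi)
def need(pos,yaw):
    st=manip.sense(); r=R.from_quat(st['tool_rot']); t=toolR(yaw)
    rv=np.degrees((r.inv()*t).as_rotvec())
    d=np.array(pos)-st['tcp_pos']
    print('t',round(st['t'],2),'pos',np.round(st['tcp_pos'],4),'gap',round(st['finger_gap'],3),'F',np.round(st['force'],1),'yaw',np.round(np.arctan2(r.as_matrix()[1,0],r.as_matrix()[0,0]),4),'joints',np.round(st['q'],2))
    print('turn(now tool)',np.round(rv,2),'shift now-frame',np.round(r.inv().apply(d),4),'shift after-turn frame',np.round(t.inv().apply(d),4))
E
python3 -c "
from h import *
need([.50,-.177,.36],0)"
```

```text
t 1.25 pos [ 0.2542 -0.571   0.2563] gap 1.001 F [-0.6  0.5 -0.5] yaw 0.4188 joints [-1.33  0.53  1.43  0.    1.18 -0.18]
turn(now tool) [ 0. -0. 24.] shift now-frame [ 0.3848 -0.2599 -0.1037] shift after-turn frame [ 0.2458 -0.394  -0.1037]
```

View pics/topcrop0.png

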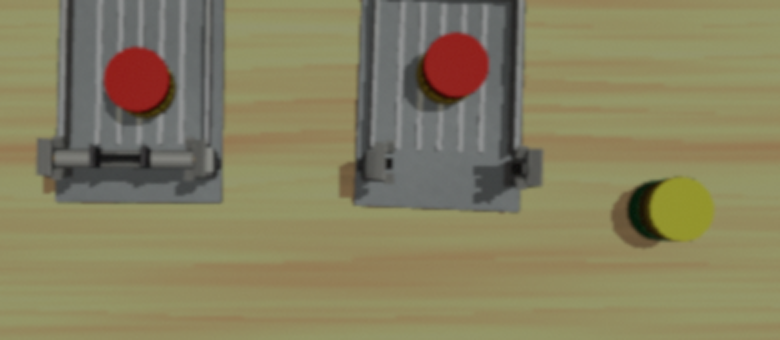

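Request:
{"fn": "play_rows", "kwargs": {"steps": [[[0, 0, -0.034, 0, 0, 8], [0, 0, -0.034, 0, 0, 8], [0, 0, -0.035, 0, 0, 8], [0.035, -0.056, 0, 0, 0, 0], [0.035, -0.056, 0, 0, 0, 0], [0.035, -0.056, 0, 0, 0, 0], [0.035, -0.056, 0, 0, 0, 0], [0.035, -0.056, 0, 0, 0, 0], [0.035, -0.056, 0, 0, 0, 0], [0.035, -0.057, 0, 0, 0, 0]]]}}

```text
t: 2.5
tcp_pos: [0.4866, -0.198, 0.3596]
tool_rot: [1.0, -0.0, 0.0, 0.0]
force: [0.6, -0.3, -0.0]
finger_gap: 1.001
```

Request:
{"fn": "play_rows", "kwargs": {"steps": [[[0, 0, 0, 0, 0, 0], [0, 0, 0, 0, 0, 0]]]}}

```text
t: 2.75
tcp_pos: [0.4856, -0.1998, 0.3593]
tool_rot: [1.0, 0.0, -0.0, 0.0]
force: [-0.1, -0.7, -0.1]
finger_gap: 0.999
```

Run:
```python
from h import *
need([.50,.19,.36],0)
s=manip.snapshot('wrist'); save(s,'wb'); np.save('wb_T.npy',s['world_from_camera']); np.save('wb_K.npy',s['K'])
for l in ['ear_b','rest_b_low','hinge_b','lane_b']:
    print(l,[(np.round(d['point'],1).tolist(),round(d['score'],2),np.round(atz(s,d['point'],0 if l=='lane_b' else .12),4)) for d in manip.pinpoint(l,s)])
```

```text
t 2.75 pos [ 0.4856 -0.1998  0.3593] gap 0.999 F [-0.1 -0.7 -0.1] yaw 0.0009 joints [-0.6   0.28  1.54 -0.    1.32  0.97]
turn(now tool) [0.04 0.02 0.05] shift now-frame [ 0.0148 -0.3898 -0.001 ] shift after-turn frame [ 0.0144 -0.3898 -0.0007]
ear_b [([203.9, 146.9], 0.84, array([ 0.5443, -0.0878,  0.12  ]))]
rest_b_low [([218.6, 146.8], 0.82, array([ 0.5444, -0.1022,  0.12  ])), ([295.4, 146.1], 0.4, array([ 0.5452, -0.1775,  0.12  ]))]
hinge_b [([288.5, 148.5], 0.89, array([ 0.5429, -0.1707,  0.12  ]))]
lane_b [([19.2, 134.7], 0.9, array([0.551, 0.188, 0.   ])), ([294.1, 143.8], 0.56, array([ 0.5402, -0.1682,  0.    ]))]
```

View pics/wb.png

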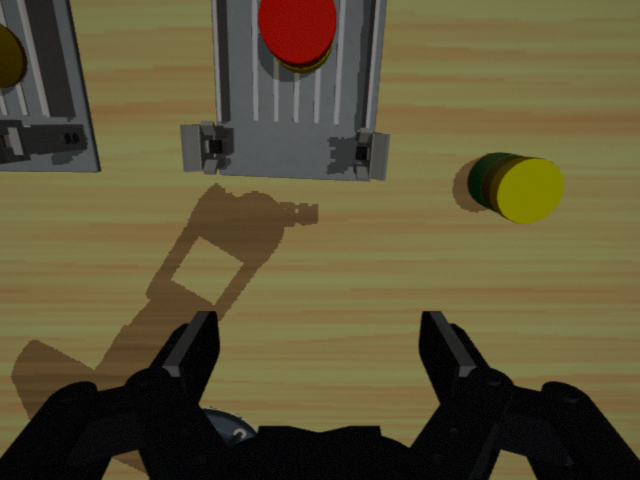

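Run:
```python
import cv2
im=cv2.imread('pics/wb.png'); c=im[100:200,170:400]
c=cv2.convertScaleAbs(c,alpha=1.6)
cv2.imwrite('pics/wbc.png',cv2.resize(c,None,fx=3.45,fy=3.45,interpolation=cv2.INTER_CUBIC))
```

```text
(no output)
```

View pics/wbc.png

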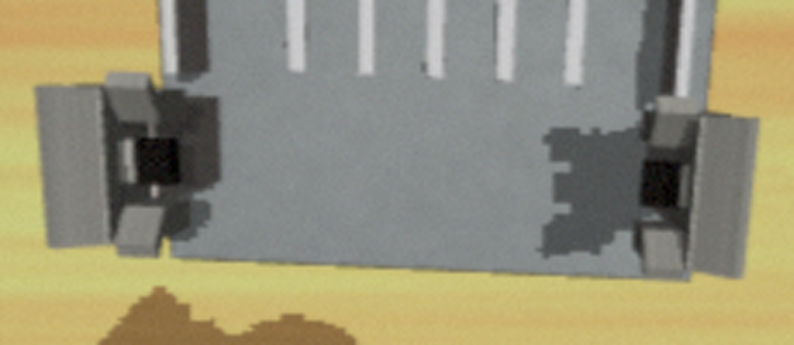

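```bash
cat > fitb.py <<'E'
from h import *
s={'K':np.load('wb_K.npy'),'world_from_camera':np.load('wb_T.npy')}
c=lambda x,y:(170+x/3.45,100+y/3.45)
def pr(n,a,b,z):
    A=atz(s,c(*a),z);B=atz(s,c(*b),z);d=A-B
    print(n,z,np.round(A,4),np.round(B,4),'mid',np.round((A+B)/2,4),'len',round(np.linalg.norm(d),4),'yaw',round(np.arctan2(-d[0],d[1]),4))
pr('base',(165,255),(690,280),.01)
for z in (.12,.135,.15): pr('rest',(158,160),(660,183),z)
for z in (.156,.171,.186):
    pr('flare',(72,167),(726,197),z)
    pr('flareout',(41,167),(752,197),z)
for z in (.12,.14,.16): pr('guides',(134,163),(668,186),z)
E
python3 fitb.py
```

```text
base 0.01 [ 0.5024 -0.0678  0.01  ] [ 0.4932 -0.2683  0.01  ] mid [ 0.4978 -0.168   0.01  ] len 0.2007 yaw -0.0457
rest 0.12 [ 0.5448 -0.0995  0.12  ] [ 0.5387 -0.2424  0.12  ] mid [ 0.5418 -0.171   0.12  ] len 0.143 yaw -0.0428
rest 0.135 [ 0.5458 -0.1037  0.135 ] [ 0.54   -0.2406  0.135 ] mid [ 0.5429 -0.1722  0.135 ] len 0.137 yaw -0.0428
rest 0.15 [ 0.5468 -0.108   0.15  ] [ 0.5412 -0.2389  0.15  ] mid [ 0.544  -0.1734  0.15  ] len 0.131 yaw -0.0428
flare 0.156 [ 0.5455 -0.0875  0.156 ] [ 0.5382 -0.2553  0.156 ] mid [ 0.5418 -0.1714  0.156 ] len 0.168 yaw -0.043
flareout 0.156 [ 0.5454 -0.0796  0.156 ] [ 0.5383 -0.2621  0.156 ] mid [ 0.5418 -0.1708  0.156 ] len 0.1826 yaw -0.0394
flare 0.171 [ 0.5465 -0.0928  0.171 ] [ 0.5397 -0.2528  0.171 ] mid [ 0.5431 -0.1728  0.171 ] len 0.1601 yaw -0.043
flareout 0.171 [ 0.5465 -0.0852  0.171 ] [ 0.5397 -0.2592  0.171 ] mid [ 0.5431 -0.1722  0.171 ] len 0.1741 yaw -0.0394
flare 0.186 [ 0.5476 -0.0981  0.186 ] [ 0.5411 -0.2502  0.186 ] mid [ 0.5444 -0.1742  0.186 ] len 0.1523 yaw -0.043
flareout 0.186 [ 0.5476 -0.0909  0.186 ] [ 0.5411 -0.2563  0.186 ] mid [ 0.5444 -0.1736  0.186 ] len 0.1655 yaw -0.0394
guides 0.12 [ 0.544  -0.0926  0.12  ] [ 0.5379 -0.2447  0.12  ] mid [ 0.5409 -0.1687  0.12  ] len 0.1522 yaw -0.0401
guides 0.14 [ 0.5454 -0.0986  0.14  ] [ 0.5396 -0.2423  0.14  ] mid [ 0.5425 -0.1704  0.14  ] len 0.1437 yaw -0.0401
guides 0.16 [ 0.5468 -0.1047  0.16  ] [ 0.5413 -0.2398  0.16  ] mid [ 0.544  -0.1722  0.16  ] len 0.1352 yaw -0.0401
```

Run:
```python
from h import *
need([.523,-.1701,.32],-.043)
```

```text
t 3.0 pos [ 0.4851 -0.2011  0.3593] gap 0.998 F [ 0.1  0.6 -0.4] yaw -0.0027 joints [-0.61  0.28  1.54 -0.    1.32  0.97]
turn(now tool) [0.01 0.01 2.31] shift now-frame [ 0.0379 -0.0311  0.0393] shift after-turn frame [ 0.0366 -0.0326  0.0393]
```

Request:
{"fn": "play_rows", "kwargs": {"steps": [[[0, 0, 0, 0, 0, 2.3], [0.018, -0.016, 0.02, 0, 0, 0], [0.0186, -0.0166, 0.0193, 0, 0, 0], [0, 0, 0, 0, 0, 0], [0, 0, 0, 0, 0, 0]]]}}

```text
t: 3.62
tcp_pos: [0.5233, -0.1696, 0.3204]
tool_rot: [1.0, -0.021, 0.0, 0.0]
force: [0.2, 0.5, -0.2]
finger_gap: 1.001
```

Run:
```python
from h import *
s=manip.snapshot('wrist'); save(s,'wb2'); np.save('wb2_T.npy',s['world_from_camera'])
need([.523,-.1701,.32],-.043)
im=s['img'][:,:,::-1]
c=cv2.convertScaleAbs(im[120:320,160:500],alpha=1.6)
cv2.imwrite('pics/wb2c.png',cv2.resize(c,None,fx=2.35,fy=2.35,interpolation=cv2.INTER_CUBIC))
```

```text
t 3.67 pos [ 0.5233 -0.1697  0.3207] gap 1.002 F [ 0.   0.8 -0.4] yaw -0.0414 joints [-0.52  0.35  1.54 -0.    1.24  1.1 ]
turn(now tool) [ 0.05 -0.04  0.09] shift now-frame [-0.0003  0.0004  0.0007] shift after-turn frame [-0.0003  0.0004  0.0007]
```

View pics/wb2c.png

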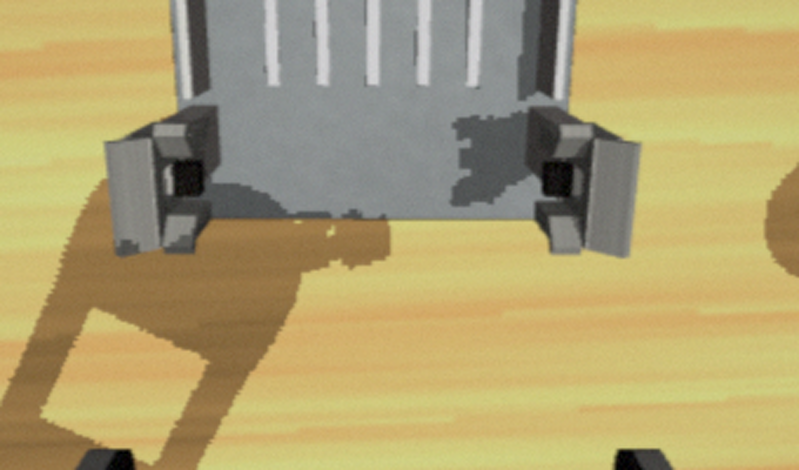

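```bash
cat > fitb2.py <<'E'
from h import *
s={'K':np.load('wb_K.npy'),'world_from_camera':np.load('wb2_T.npy')}
print(s['K'][0]);print(s['world_from_camera'])
c=lambda x,y:(160+x/2.35,120+y/2.35)
def pr(n,a,b,z):
    A=atz(s,c(*a),z);B=atz(s,c(*b),z);d=A-B
    print(n,z,'mid',np.round((A+B)/2,4),'len',round(np.linalg.norm(d),4),'yaw',round(np.arctan2(-d[0],d[1]),4))
pr('base',(212,218.5),(535,219.5),.01)
for z in (.12,.135,.15): pr('rest',(188,179),(558,179),z)
for z in (.156,.171,.186):
    pr('flareback',(107,142),(640,144),z)
    pr('flarefront',(115,256),(631,256),z)
    pr('ridge',(152,138),(592,138),z-.011)
for z in (.14,.16): pr('guidesback',(172,131),(573,131),z);pr('guidefront',(178,250),(566,250),z)
E
python3 fitb2.py
python3 - <<'E'
from h import *
need([.53,.187,.32],-.0)
E
```

```text
[352.27125446   0.         318.81997838]
[[-4.03329335e-02 -9.45319497e-01 -3.23642244e-01  6.06324340e-01]
 [-9.99186225e-01  3.80360386e-02  1.34219272e-02 -1.73886667e-01]
 [-3.77940620e-04  3.23920218e-01 -9.46084325e-01  4.37921467e-01]
 [ 0.00000000e+00  0.00000000e+00  0.00000000e+00  1.00000000e+00]]
base 0.01 mid [ 0.4972 -0.1695  0.01  ] len 0.1718 yaw -0.0434
rest 0.12 mid [ 0.5412 -0.171   0.12  ] len 0.1439 yaw -0.0403
rest 0.135 mid [ 0.5443 -0.1712  0.135 ] len 0.1371 yaw -0.0403
rest 0.15 mid [ 0.5474 -0.1713  0.15  ] len 0.1303 yaw -0.0403
flareback 0.156 mid [ 0.561  -0.1721  0.156 ] len 0.1812 yaw -0.044
flarefront 0.156 mid [ 0.5209 -0.1702  0.156 ] len 0.1835 yaw -0.0402
ridge 0.145 mid [ 0.561  -0.1715  0.145 ] len 0.1551 yaw -0.0403
flareback 0.171 mid [ 0.5634 -0.1722  0.171 ] len 0.1716 yaw -0.044
flarefront 0.171 mid [ 0.5255 -0.1704  0.171 ] len 0.1737 yaw -0.0402
ridge 0.16 mid [ 0.5633 -0.1716  0.16  ] len 0.1472 yaw -0.0403
flareback 0.186 mid [ 0.5658 -0.1723  0.186 ] len 0.1619 yaw -0.044
flarefront 0.186 mid [ 0.53   -0.1706  0.186 ] len 0.164 yaw -0.0402
ridge 0.175 mid [ 0.5656 -0.1717  0.175 ] len 0.1392 yaw -0.0403
guidesback 0.14 mid [ 0.5627 -0.1717  0.14  ] len 0.1434 yaw -0.0403
guidefront 0.14 mid [ 0.5184 -0.1698  0.14  ] len 0.1455 yaw -0.0402
guidesback 0.16 mid [ 0.5656 -0.1719  0.16  ] len 0.1338 yaw -0.0403
guidefront 0.16 mid [ 0.5243 -0.17    0.16  ] len 0.1357 yaw -0.0402
t 3.67 pos [ 0.5233 -0.1697  0.3207] gap 1.002 F [ 0.   0.8 -0.4] yaw -0.0414 joints [-0.52  0.35  1.54 -0.    1.24  1.1 ]
turn(now tool) [ 0.05 -0.04 -2.37] shift now-frame [-0.0081 -0.3567  0.0004] shift after-turn frame [ 0.0067 -0.3567  0.0007]
```

Request:
{"fn": "play_rows", "kwargs": {"steps": [[[0, 0, 0, 0, 0, -2.4], [0.001, -0.0595, 0, 0, 0, 0], [0.001, -0.0595, 0, 0, 0, 0], [0.001, -0.0595, 0, 0, 0, 0], [0.001, -0.0595, 0, 0, 0, 0], [0.001, -0.0595, 0, 0, 0, 0], [0.001, -0.0595, 0, 0, 0, 0], [0, 0, 0, 0, 0, 0], [0, 0, 0, 0, 0, 0]]]}}

```text
t: 4.8
tcp_pos: [0.5291, 0.1876, 0.3206]
tool_rot: [1.0, 0.001, 0.001, 0.0]
force: [-0.4, -0.1, 0.2]
finger_gap: 0.998
```

Run:
```python
from h import *
s=manip.snapshot('wrist'); save(s,'wa'); np.save('wa_T.npy',s['world_from_camera'])
need([.529,.187,.32],-.0)
im=s['img'][:,:,::-1]
c=cv2.convertScaleAbs(im[120:320,160:500],alpha=1.6)
cv2.imwrite('pics/wac.png',cv2.resize(c,None,fx=2.35,fy=2.35,interpolation=cv2.INTER_CUBIC))
for l,z in (('gate_grip',.151),('gate',.12)):
    for d in manip.pinpoint(l,s): print(l,d['point'],d['score'],atz(s,d['point'],z))
```

```text
t 4.85 pos [0.5292 0.187  0.3205] gap 1.001 F [-0.3 -0.1 -0.7] yaw 0.0003 joints [ 0.14  0.37  1.52 -0.    1.25  1.71]
turn(now tool) [ 0.03 -0.04  0.01] shift now-frame [-0.0002  0.      0.0005] shift after-turn frame [-0.0002  0.      0.0005]
gate_grip [318.5, 201.0] 0.77 [0.54949857 0.18711381 0.151     ]
gate [315.7, 194.6] 0.83 [0.54867898 0.18970269 0.12      ]
gate [315.4, 192.0] 0.42 [0.55107232 0.18997494 0.12      ]
```

View pics/wac.png

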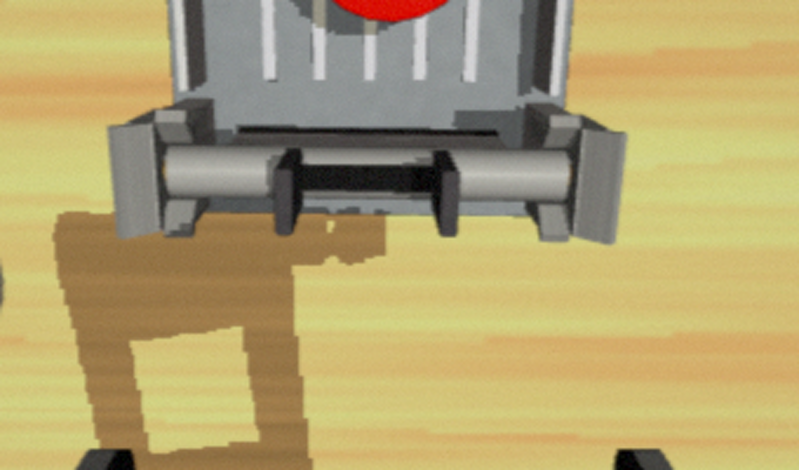

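```bash
cat > fita.py <<'E'
from h import *
s={'K':np.load('wb_K.npy'),'world_from_camera':np.load('wa_T.npy')}
c=lambda x,y:(160+x/2.35,120+y/2.35)
def pr(n,a,b,z):
    A=atz(s,c(*a),z);B=atz(s,c(*b),z);d=A-B
    print(n,z,'mid',np.round((A+B)/2,4),'len',round(np.linalg.norm(d),4),'yaw',round(np.arctan2(-d[0],d[1]),4))
pr('base',(205,213.5),(530,217),.01)
pr('flareback',(110,127),(625,132),.151)
pr('flarefront',(118,238),(615,243),.151)
pr('ridge',(152,124),(581,128),.14)
pr('guidesback',(167,115),(566,120),.135);pr('guidefront',(177,235),(554,240),.135)
pr('barrel',(167,172),(570,175),.126)
pr('tab top back',(274,150),(459,152),.172)
pr('tab top front',(276,233),(457,235),.172)
E
python3 fita.py
```

```text
base 0.01 mid [0.5053 0.1898 0.01  ] len 0.1727 yaw -0.0086
flareback 0.151 mid [0.5708 0.1888 0.151 ] len 0.1774 yaw -0.0072
flarefront 0.151 mid [0.5311 0.1891 0.151 ] len 0.1789 yaw -0.0079
ridge 0.14 mid [0.5705 0.1893 0.14  ] len 0.1532 yaw -0.0068
guidesback 0.135 mid [0.5728 0.1893 0.135 ] len 0.1444 yaw -0.0099
guidefront 0.135 mid [0.5278 0.1897 0.135 ] len 0.1431 yaw -0.0113
barrel 0.126 mid [0.5506 0.1886 0.126 ] len 0.1535 yaw -0.005
tab top back 0.172 mid [0.567 0.189 0.172] len 0.0596 yaw -0.0084
tab top front 0.172 mid [0.5393 0.189  0.172 ] len 0.0602 yaw -0.0089
```

Run:
```python
from h import *
need([.550,.189,.160],-.009)
```

```text
t 4.95 pos [0.5292 0.1866 0.3203] gap 1.002 F [ 1.  -1.2 -0.7] yaw -0.0009 joints [ 0.14  0.37  1.52 -0.    1.25  1.71]
turn(now tool) [ 0.02 -0.02  0.47] shift now-frame [ 0.0207 -0.0024  0.1603] shift after-turn frame [ 0.0207 -0.0025  0.1603]
```

Request:
{"fn": "play_rows", "kwargs": {"steps": [[[0.0207, -0.0025, 0.03, 0, 0, 0.5], [0, 0, 0.04, 0, 0, 0], [0, 0, 0.04, 0, 0, 0], [0, 0, 0.025, 0, 0, 0], [0, 0, 0.015, 0, 0, 0], [0, 0, 0.01, 0, 0, 0], [0, 0, 0, 0, 0, 0]]]}}

```text
t: 5.82
tcp_pos: [0.5498, 0.1906, 0.16]
tool_rot: [1.0, -0.004, -0.0, 0.0]
force: [-0.8, 1.0, 0.8]
finger_gap: 0.997
```

Run:
```python
from h import *
need([.550,.189,.160],-.009)
s=manip.snapshot('wrist'); save(s,'ga')
```

```text
t 5.83 pos [0.5498 0.1906 0.16  ] gap 0.997 F [-0.8  1.   0.8] yaw -0.0076 joints [ 0.14  0.6   1.63 -0.    0.92  1.72]
turn(now tool) [0.   0.01 0.08] shift now-frame [ 0.0002  0.0016 -0.    ] shift after-turn frame [ 0.0002  0.0016 -0.    ]
```

View pics/ga.png

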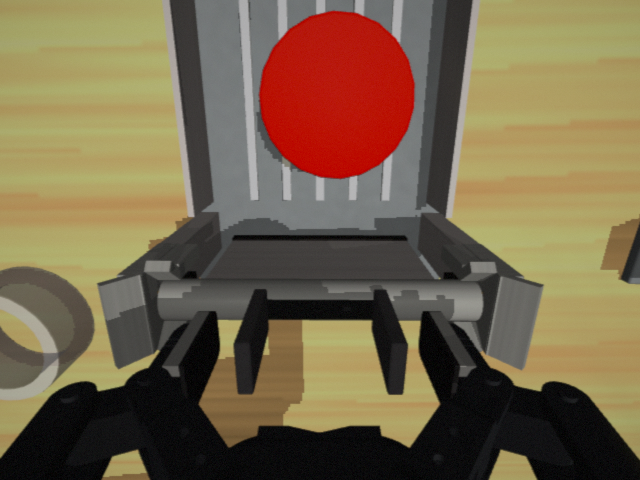

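Request:
{"fn": "play_rows", "kwargs": {"steps": [[[0, 0, 0, 0, 0, 0], [0, 0, 0, 0, 0, 0], [0, 0, 0, 0, 0, 0], [0, 0, 0, 0, 0, 0], [0, 0, 0, 0, 0, 0], [0, 0, 0, 0, 0, 0]]], "fingers": 0, "squeeze": 60}}

```text
t: 6.62
tcp_pos: [0.5505, 0.1913, 0.1619]
tool_rot: [1.0, -0.003, 0.001, -0.0]
force: [-1.7, 0.4, 8.2]
finger_gap: 0.39
```

Run:
```python
from h import *
need([.550,.189,.160],-.009)
s=manip.snapshot('wrist'); save(s,'ga2')
```

```text
t 6.62 pos [0.5505 0.1913 0.1619] gap 0.39 F [-1.7  0.4  8.2] yaw -0.0067 joints [0.14 0.59 1.63 0.   0.92 1.72]
turn(now tool) [-0.03 -0.17  0.13] shift now-frame [-0.0004  0.0023  0.0019] shift after-turn frame [-0.0004  0.0023  0.0019]
```

View pics/ga2.png

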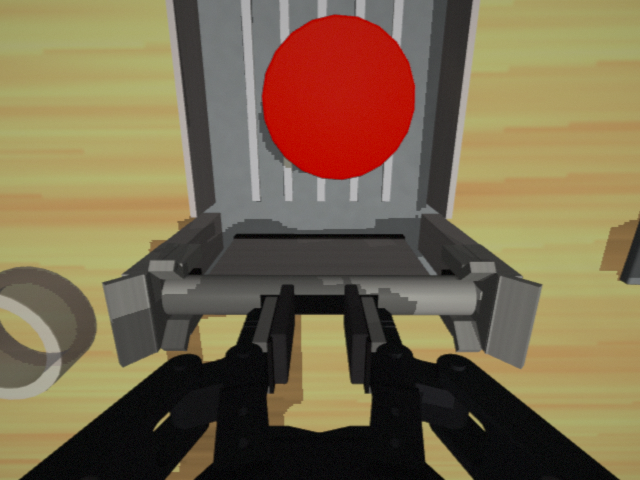

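Request:
{"fn": "play_rows", "kwargs": {"steps": [[[0, 0, -0.005, 0, 0, 0], [0, 0, -0.01, 0, 0, 0], [0, 0, -0.01, 0, 0, 0], [0, 0, -0.01, 0, 0, 0], [0, 0, 0, 0, 0, 0]]]}}

```text
t: 7.3
tcp_pos: [0.5501, 0.191, 0.1958]
tool_rot: [1.0, -0.004, 0.001, -0.0]
force: [0.3, 0.6, -3.3]
finger_gap: 0.392
```

Run:
```python
from h import *
need([.550,.189,.340],-.009)
s=manip.snapshot('wrist'); save(s,'ga3')
s=manip.snapshot('scene');cv2.imwrite('pics/ga3s.png',cv2.resize(s['img'][150:330,330:480,::-1],None,fx=3.3,fy=3.3))
```

```text
t 7.3 pos [0.5501 0.191  0.1958] gap 0.392 F [ 0.3  0.6 -3.3] yaw -0.007 joints [0.14 0.55 1.6  0.   0.99 1.72]
turn(now tool) [-0.02 -0.1   0.11] shift now-frame [ 1.000e-04  2.000e-03 -1.442e-01] shift after-turn frame [-1.000e-04  2.100e-03 -1.442e-01]
```

View pics/ga3.png

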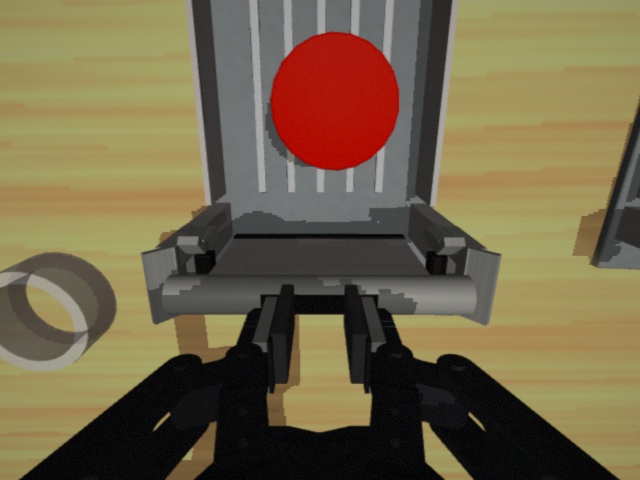

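View pics/ga3s.png

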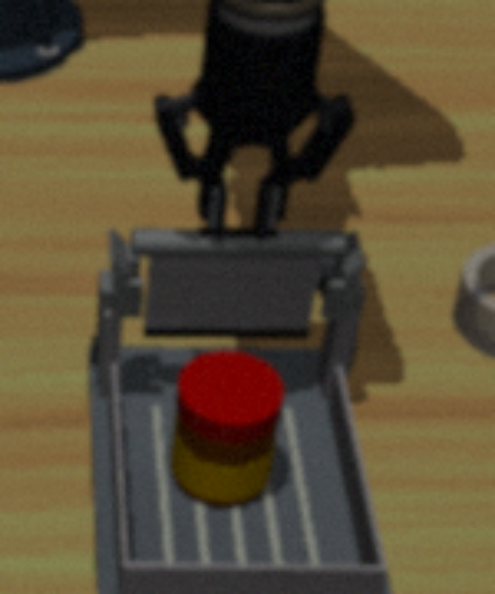

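Request:
{"fn": "play_rows", "kwargs": {"steps": [[[0, 0, -0.03, 0, 0, 0], [0, 0, -0.04, 0, 0, 0], [0, 0, -0.04, 0, 0, 0], [0, 0, -0.034, 0, 0, 0], [0, 0, 0, 0, 0, 0]]]}}

```text
t: 8.02
tcp_pos: [0.551, 0.1912, 0.3414]
tool_rot: [1.0, -0.004, 0.003, -0.0]
force: [0.2, 0.1, -4.1]
finger_gap: 0.39
```

Run:
```python
from h import *
need([.542,-.171,.340],-.042)
s=manip.snapshot('wrist'); save(s,'ga4')
st=manip.sense()
g=cv2.cvtColor(s['img'],cv2.COLOR_RGB2GRAY)
for col in (200,230,410,440): print(col,g[265:325,col].tolist())
print(g[295,150:180].tolist(), g[295,460:490].tolist())
for row in (270,277,280,295,313,316):
    p=atz(s,(318,row),st['tcp_pos'][2]-.04); print(row,np.round(p-st['tcp_pos'],4))
for z in (-.044,-.04,-.036):
  print([np.round(proj(s,st['tcp_pos']+[dx,0,z]),1).tolist() for dx in (-.01,0,.01)])
```

```text
t 8.03 pos [0.551  0.1912 0.3414] gap 0.39 F [ 0.2  0.1 -4.1] yaw -0.007 joints [0.14 0.38 1.44 0.   1.32 1.72]
turn(now tool) [-0.06 -0.36  2.  ] shift now-frame [-0.0065  0.3622  0.001 ] shift after-turn frame [0.0062 0.3622 0.0014]
200 [95, 93, 94, 94, 93, 91, 92, 92, 89, 73, 47, 54, 58, 65, 72, 80, 82, 75, 68, 67, 71, 73, 74, 72, 73, 75, 75, 77, 78, 80, 82, 81, 81, 81, 82, 81, 78, 79, 77, 75, 72, 73, 72, 73, 70, 68, 68, 65, 62, 91, 140, 147, 145, 145, 143, 142, 138, 137, 139, 138]
230 [50, 50, 54, 53, 52, 51, 53, 54, 52, 49, 42, 47, 49, 51, 55, 58, 62, 61, 63, 66, 67, 70, 73, 75, 72, 77, 77, 78, 80, 82, 86, 86, 87, 84, 82, 80, 77, 80, 78, 78, 74, 74, 74, 72, 72, 70, 67, 65, 59, 70, 93, 97, 96, 94, 91, 90, 87, 88, 89, 89]
410 [53, 50, 53, 53, 53, 51, 54, 56, 53, 52, 42, 47, 56, 64, 71, 78, 83, 86, 90, 96, 98, 102, 107, 109, 112, 114, 118, 121, 126, 128, 132, 135, 135, 134, 127, 85, 80, 78, 76, 78, 76, 74, 74, 69, 71, 70, 68, 64, 62, 77, 130, 135, 137, 137, 136, 137, 139, 141, 141, 142]
440 [142, 144, 145, 144, 142, 143, 141, 138, 133, 120, 58, 46, 56, 66, 71, 79, 83, 86, 90, 95, 99, 103, 105, 111, 111, 115, 117, 121, 124, 125, 130, 131, 132, 131, 131, 132, 129, 129, 125, 124, 124, 122, 117, 118, 115, 114, 108, 103, 96, 97, 129, 135, 137, 139, 139, 140, 141, 141, 143, 141]
[141, 143, 142, 143, 143, 144, 143, 144, 144, 144, 143, 139, 131, 126, 126, 123, 126, 125, 126, 124, 126, 127, 126, 127, 128, 127, 127, 126, 125, 126] [128, 128, 127, 127, 126, 125, 126, 125, 126, 127, 126, 125, 126, 126, 126, 125, 134, 138, 140, 141, 139, 137, 139, 137, 138, 138, 137, 139, 138, 137]
270 [ 0.0152 -0.0002 -0.04  ]
277 [ 0.0114 -0.0002 -0.04  ]
280 [ 0.0098 -0.0002 -0.04  ]
295 [ 0.0014 -0.0001 -0.04  ]
313 [-0.0089 -0.0001 -0.04  ]
316 [-0.0106 -0.0001 -0.04  ]
[[317.9, 311.0], [317.8, 293.9], [317.6, 276.3]]
[[317.9, 314.9], [317.7, 297.6], [317.6, 279.6]]
[[317.9, 319.0], [317.7, 301.3], [317.6, 283.0]]
```

Request:
{"fn": "play_rows", "kwargs": {"steps": [[[0, 0, 0, 0, -0.3, 2.0], [0.001, 0.03, 0, 0, 0, 0], [0.001, 0.05, 0, 0, 0, 0], [0.001, 0.055, 0, 0, 0, 0], [0.001, 0.055, 0, 0, 0, 0], [0.001, 0.055, 0, 0, 0, 0], [0, 0.055, 0, 0, 0, 0], [0, 0.042, 0, 0, 0, 0], [0, 0.02, 0, 0, 0, 0], [0, 0, 0, 0, 0, 0]]]}}

```text
t: 9.32
tcp_pos: [0.539, -0.1715, 0.3374]
tool_rot: [1.0, -0.022, -0.004, -0.001]
force: [0.2, 1.0, -4.6]
finger_gap: 0.389
```

Run:
```python
from h import *
need([.541,-.1705,.260],-.042)
s=manip.snapshot('wrist'); save(s,'gb1')
```

```text
t 9.32 pos [ 0.539  -0.1715  0.3374] gap 0.389 F [ 0.2  1.  -4.6] yaw -0.0447 joints [-0.5   0.36  1.48 -0.    1.31  1.11]
turn(now tool) [-0.11  0.45 -0.16] shift now-frame [ 0.0026 -0.001   0.0774] shift after-turn frame [ 0.002  -0.0011  0.0774]
```

View pics/gb1.png

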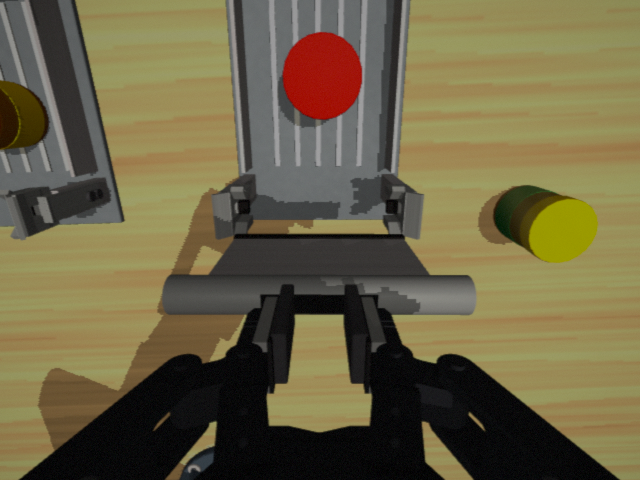

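Request:
{"fn": "play_rows", "kwargs": {"steps": [[[0.002, -0.001, 0.01, 0, 0.4, -0.15], [0, 0, 0.02, 0, 0, 0], [0, 0, 0.02, 0, 0, 0], [0, 0, 0.02, 0, 0, 0], [0, 0, 0.007, 0, 0, 0], [0, 0, 0, 0, 0, 0]]]}}

```text
t: 10.12
tcp_pos: [0.5415, -0.169, 0.2616]
tool_rot: [1.0, -0.019, 0.0, -0.0]
force: [1.1, -0.6, -3.4]
finger_gap: 0.391
```

Run:
```python
from h import *
need([.541,-.1705,.230],-.042)
s=manip.snapshot('wrist'); save(s,'gb2')
```

```text
t 10.12 pos [ 0.5415 -0.169   0.2616] gap 0.391 F [ 1.1 -0.6 -3.4] yaw -0.038 joints [-0.5   0.44  1.57  0.    1.12  1.11]
turn(now tool) [-0.03 -0.05  0.23] shift now-frame [-0.0005  0.0016  0.0316] shift after-turn frame [-0.0004  0.0015  0.0316]
```

View pics/gb2.png

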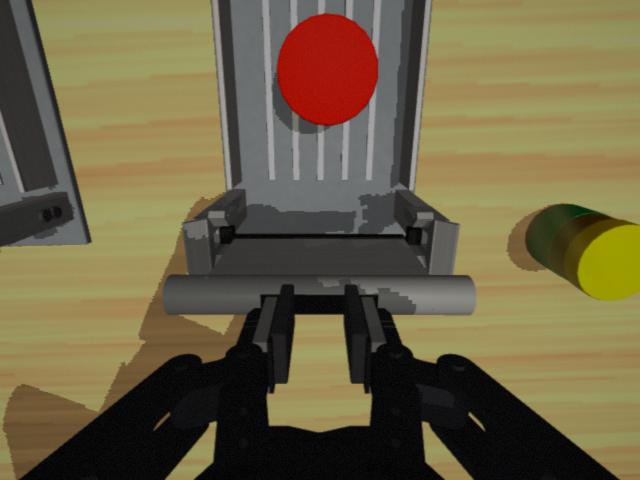

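Request:
{"fn": "play_rows", "kwargs": {"steps": [[[-0.0003, 0.0018, 0.01, 0, 0, 0.2], [0, 0, 0.012, 0, 0, 0], [0, 0, 0.01, 0, 0, 0], [0, 0, 0, 0, 0, 0]]]}}

```text
t: 10.68
tcp_pos: [0.5405, -0.1715, 0.2286]
tool_rot: [1.0, -0.022, -0.0, -0.001]
force: [0.3, -0.1, -4.0]
finger_gap: 0.39
```

Run:
```python
from h import *
need([.541,-.1705,.200],-.042)
s=manip.snapshot('wrist'); save(s,'gb3')
```

```text
t 10.68 pos [ 0.5405 -0.1715  0.2286] gap 0.39 F [ 0.3 -0.1 -4. ] yaw -0.0431 joints [-0.5   0.48  1.61  0.    1.05  1.11]
turn(now tool) [-0.08  0.05 -0.06] shift now-frame [ 0.0005 -0.001   0.0286] shift after-turn frame [ 0.0005 -0.0011  0.0286]
```

View pics/gb3.png

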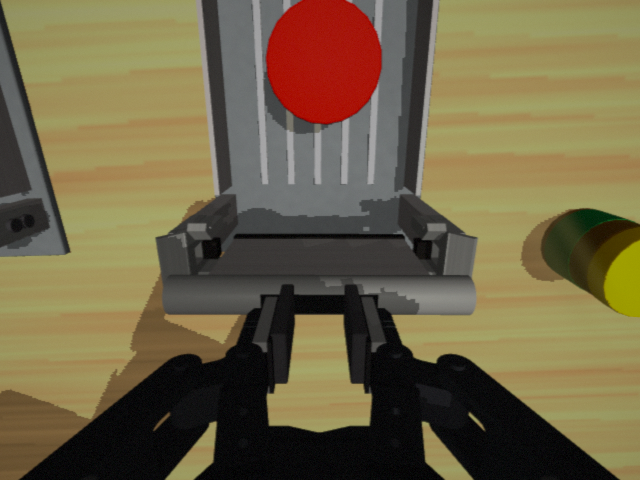

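Request:
{"fn": "play_rows", "kwargs": {"steps": [[[0.0005, -0.001, 0.004, 0, 0, 0], [0, 0, 0.004, 0, 0, 0], [0, 0, 0.004, 0, 0, 0], [0, 0, 0.004, 0, 0, 0], [0, 0, 0.004, 0, 0, 0], [0, 0, 0, 0, 0, 0]]]}}

```text
t: 11.48
tcp_pos: [0.5416, -0.1708, 0.2096]
tool_rot: [1.0, -0.021, 0.0, -0.0]
force: [-0.4, -0.0, -3.7]
finger_gap: 0.393
```

Run:
```python
from h import *
need([.541,-.1705,.200],-.042)
s=manip.snapshot('wrist'); save(s,'gb4')
cv2.imwrite('pics/gb4c.png',cv2.resize(s['img'][180:340,120:520,::-1],None,fx=2,fy=2))
```

```text
t 11.47 pos [ 0.5416 -0.1708  0.2096] gap 0.393 F [-0.4 -0.  -3.7] yaw -0.0429 joints [-0.5   0.51  1.63  0.    1.01  1.11]
turn(now tool) [-0.02 -0.05 -0.05] shift now-frame [-0.0006 -0.0002  0.0096] shift after-turn frame [-0.0006 -0.0002  0.0096]
```

View pics/gb4c.png

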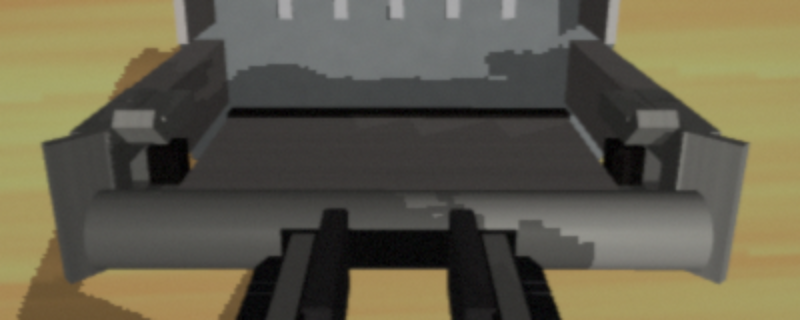

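Request:
{"fn": "play_rows", "kwargs": {"steps": [[[0, -0.0012, 0.003, 0, 0, 0], [0, 0, 0.003, 0, 0, 0], [0, 0, 0.003, 0, 0, 0], [0, 0, 0.002, 0, 0, 0], [0, 0, 0, 0, 0, 0]]]}}

```text
t: 12.15
tcp_pos: [0.5418, -0.1696, 0.1988]
tool_rot: [1.0, -0.021, 0.001, -0.0]
force: [0.5, -0.0, -3.5]
finger_gap: 0.395
```

Run:
```python
from h import *
need([.541,-.1705,.190],-.042)
s=manip.snapshot('wrist'); save(s,'gb5')
cv2.imwrite('pics/gb5c.png',cv2.resize(s['img'][180:340,120:520,::-1],None,fx=2,fy=2))
st=manip.sense(); print(np.round(st['ft_torque'],2))
```

```text
t 12.15 pos [ 0.5418 -0.1696  0.1988] gap 0.395 F [ 0.5 -0.  -3.5] yaw -0.0429 joints [-0.5   0.52  1.64  0.    0.98  1.11]
turn(now tool) [-0.01 -0.07 -0.05] shift now-frame [-0.0008  0.0009  0.0088] shift after-turn frame [-0.0007  0.0009  0.0088]
[-0.04 -0.03 -0.  ]
```

View pics/gb5c.png

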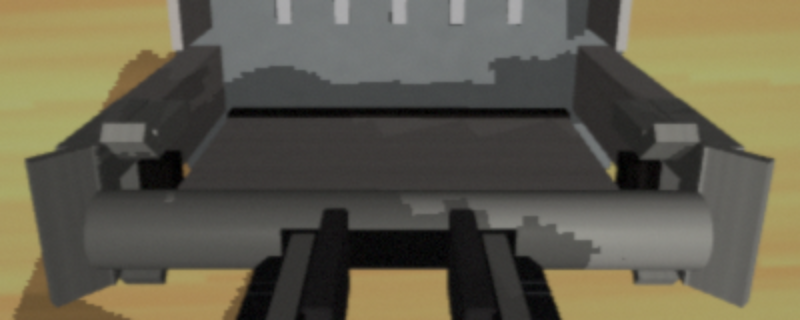

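Request:
{"fn": "play_rows", "kwargs": {"steps": [[[-0.0007, 0, 0.002, 0, 0, 0], [0, 0, 0.002, 0, 0, 0], [0, 0, 0.002, 0, 0, 0], [0, 0, 0.002, 0, 0, 0], [0, 0, 0, 0, 0, 0]]]}}

```text
t: 12.82
tcp_pos: [0.5411, -0.1696, 0.1908]
tool_rot: [1.0, -0.021, 0.001, -0.0]
force: [0.7, -0.4, -4.1]
finger_gap: 0.392
```

Request:
{"fn": "play_rows", "kwargs": {"steps": [[[0, 0, 0.002, 0, 0, 0], [0, 0, 0.002, 0, 0, 0], [0, 0, 0.002, 0, 0, 0], [0, 0, 0, 0, 0, 0]]]}}

```text
t: 13.32
tcp_pos: [0.5411, -0.1696, 0.1848]
tool_rot: [1.0, -0.021, 0.001, -0.0]
force: [-0.2, -0.2, -4.4]
finger_gap: 0.394
```

Run:
```python
from h import *
need([.541,-.1700,.190],-.042)
s=manip.snapshot('wrist'); save(s,'gb6')
cv2.imwrite('pics/gb6c.png',cv2.resize(s['img'][180:340,120:520,::-1],None,fx=2,fy=2))
st=manip.sense(); print(np.round(st['ft_torque'],2))
```

```text
t 13.32 pos [ 0.5411 -0.1696  0.1848] gap 0.394 F [-0.2 -0.2 -4.4] yaw -0.0429 joints [-0.5   0.54  1.65  0.    0.95  1.11]
turn(now tool) [-0.01 -0.07 -0.05] shift now-frame [-0.0001  0.0004 -0.0052] shift after-turn frame [-0.0001  0.0004 -0.0052]
[-0.04  0.04 -0.  ]
```

View pics/gb6c.png

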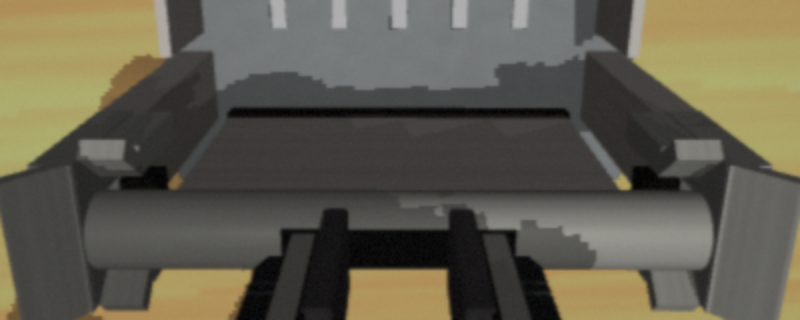

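Request:
{"fn": "play_rows", "kwargs": {"steps": [[[0, 0, 0.002, 0, 0, 0], [0, 0, 0.002, 0, 0, 0], [0, 0, 0, 0, 0, 0]]]}}

```text
t: 13.75
tcp_pos: [0.5411, -0.1696, 0.1808]
tool_rot: [1.0, -0.021, 0.001, -0.0]
force: [-0.1, -0.0, -3.5]
finger_gap: 0.39
```

Request:
{"fn": "play_rows", "kwargs": {"steps": [[[0, 0, 0.0015, 0, 0, 0], [0, 0, 0.0015, 0, 0, 0], [0, 0, 0, 0, 0, 0]]]}}

```text
t: 14.12
tcp_pos: [0.5413, -0.1697, 0.1782]
tool_rot: [1.0, -0.021, 0.001, 0.0]
force: [-0.9, 0.5, -2.2]
finger_gap: 0.389
```

Request:
{"fn": "play_rows", "kwargs": {"steps": [[[0, 0, 0.0015, 0, 0, 0], [0, 0, 0, 0, 0, 0]]]}}

```text
t: 14.38
tcp_pos: [0.5413, -0.1697, 0.1771]
tool_rot: [1.0, -0.021, 0.001, 0.0]
force: [-1.0, 0.2, 2.8]
finger_gap: 0.393
```

Request:
{"fn": "play_rows", "kwargs": {"steps": [[[0, 0, 0.0015, 0, 0, 0], [0, 0, 0.0015, 0, 0, 0], [0, 0, 0, 0, 0, 0]]]}}

```text
t: 14.75
tcp_pos: [0.5414, -0.1697, 0.1739]
tool_rot: [1.0, -0.021, 0.001, 0.0]
force: [-1.8, 0.3, 6.7]
finger_gap: 0.392
```

Request:
{"fn": "play_rows", "kwargs": {"steps": [[[0, 0, 0.0015, 0, 0, 0], [0, 0, 0.001, 0, 0, 0], [0, 0, 0, 0, 0, 0]]]}}

```text
t: 15.12
tcp_pos: [0.5413, -0.1697, 0.1718]
tool_rot: [1.0, -0.021, 0.001, 0.0]
force: [-3.3, 0.7, 8.2]
finger_gap: 0.391
```

Request:
{"fn": "play_rows", "kwargs": {"steps": [[[0, 0, 0.001, 0, 0, 0], [0, 0, 0, 0, 0, 0]]]}}

```text
t: 15.38
tcp_pos: [0.5414, -0.1697, 0.171]
tool_rot: [1.0, -0.021, 0.001, 0.0]
force: [-2.9, 1.3, 9.3]
finger_gap: 0.392
```

Request:
{"fn": "play_rows", "kwargs": {"steps": [[[0, 0, 0.001, 0, 0, 0], [0, 0, 0, 0, 0, 0]]]}}

```text
t: 15.62
tcp_pos: [0.5414, -0.1697, 0.1701]
tool_rot: [1.0, -0.021, 0.001, 0.0]
force: [-2.7, 1.6, 9.9]
finger_gap: 0.391
```

Request:
{"fn": "play_rows", "kwargs": {"steps": [[[-0.0008, 0, 0.0007, 0, 0, 0], [0, 0, 0, 0, 0, 0]]]}}

```text
t: 15.88
tcp_pos: [0.5412, -0.1697, 0.1697]
tool_rot: [1.0, -0.021, 0.002, 0.0]
force: [-1.6, 1.8, 9.9]
finger_gap: 0.39
```

Request:
{"fn": "play_rows", "kwargs": {"steps": [[[0, 0, 0.0007, 0, 0, 0], [0, 0, 0, 0, 0, 0]]]}}

```text
t: 16.12
tcp_pos: [0.5413, -0.1697, 0.1695]
tool_rot: [1.0, -0.021, 0.002, 0.0]
force: [-2.8, 3.1, 13.2]
finger_gap: 0.39
```

Request:
{"fn": "play_rows", "kwargs": {"steps": [[[0, 0, 0.0007, 0, 0, 0], [0, 0, 0, 0, 0, 0]]]}}

```text
t: 16.38
tcp_pos: [0.5413, -0.1697, 0.1694]
tool_rot: [1.0, -0.021, 0.002, 0.001]
force: [-3.5, 2.0, 16.4]
finger_gap: 0.386
```

Request:
{"fn": "play_rows", "kwargs": {"steps": [[[0, 0, 0.001, 0, 0, 0], [0, 0, 0.001, 0, 0, 0], [0, 0, 0.001, 0, 0, 0], [0, 0, 0, 0, 0, 0], [0, 0, 0, 0, 0, 0]]], "fingers": 1}}

```text
t: 17.0
tcp_pos: [0.5404, -0.1696, 0.1635]
tool_rot: [1.0, -0.021, 0.001, -0.0]
force: [-0.2, 0.2, 0.0]
finger_gap: 1.002
```

Run:
```python
from h import *
need([.541,-.1700,.250],-.042)
s=manip.snapshot('wrist'); save(s,'gb7')
s=manip.snapshot('scene');cv2.imwrite('pics/gb7s.png',cv2.resize(s['img'][150:330,190:340,::-1],None,fx=3.3,fy=3.3))
```

```text
t 17.0 pos [ 0.5404 -0.1696  0.1635] gap 1.002 F [-0.2  0.2  0. ] yaw -0.0429 joints [-0.5   0.57  1.67  0.    0.9   1.11]
turn(now tool) [-0.01 -0.08 -0.05] shift now-frame [ 0.0007  0.0003 -0.0865] shift after-turn frame [ 0.0006  0.0003 -0.0865]
```

View pics/gb7.png

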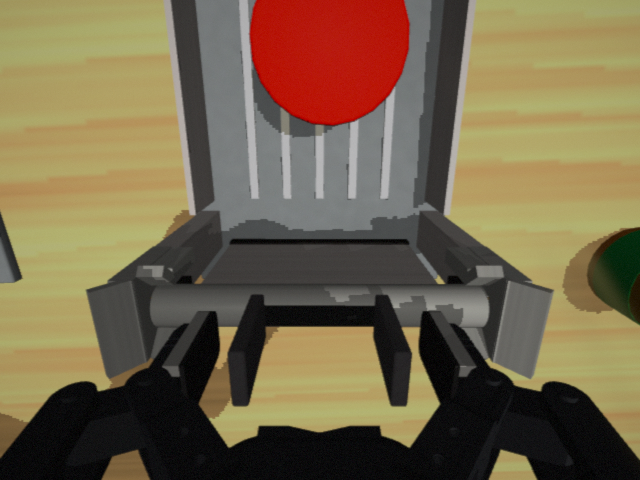

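View pics/gb7s.png

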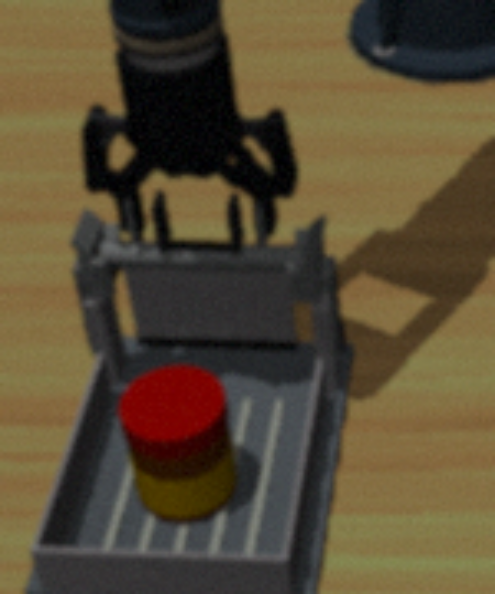

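Request:
{"fn": "play_rows", "kwargs": {"steps": [[[0, 0, -0.01, 0, 0, 0], [0, 0, -0.02, 0, 0, 0], [0, 0, -0.03, 0, 0, 0], [-0.01, 0, -0.04, 0, 0, 0], [-0.01, 0, -0.04, 0, 0, 0], [0, 0, -0.017, 0, 0, 0], [0, 0, 0, 0, 0, 0], [0, 0, 0, 0, 0, 0]]]}}

```text
t: 18.1
tcp_pos: [0.5197, -0.1685, 0.3203]
tool_rot: [1.0, -0.021, 0.0, -0.0]
force: [0.5, -0.2, -0.5]
finger_gap: 1.003
```

Run:
```python
from h import *
need([.523,-.1700,.32],-.042)
s=manip.snapshot('wrist'); save(s,'fin')
c=cv2.convertScaleAbs(s['img'][120:320,160:500,::-1],alpha=1.6)
cv2.imwrite('pics/finc.png',cv2.resize(c,None,fx=2.35,fy=2.35,interpolation=cv2.INTER_CUBIC))
```

```text
t 18.1 pos [ 0.5197 -0.1685  0.3203] gap 1.003 F [ 0.5 -0.2 -0.5] yaw -0.0428 joints [-0.52  0.35  1.55  0.    1.24  1.09]
turn(now tool) [-0.03 -0.03 -0.05] shift now-frame [0.0033 0.0014 0.0003] shift after-turn frame [0.0033 0.0014 0.0003]
```

View pics/finc.png

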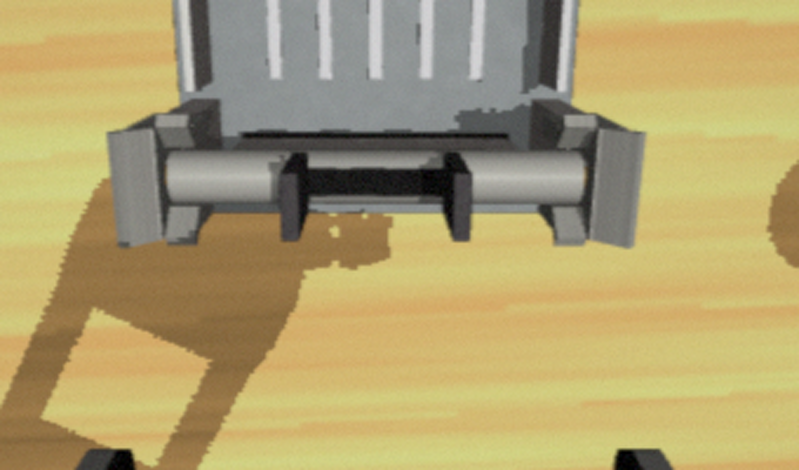

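Run:
```python
from h import *
print(manip.sign_off())
```

```text
the job is handed in; nothing more can be done
None
```

I moved the gate from lane a to lane b and handed the job in at about t = 18 s of the 50 s allowed. No verdict was reported.

- **Lift from lane a:** I pinched both tabs at 60 N and lifted the gate straight up. The wrist read about 4 N of weight once it was free.
- **Seating on lane b:** The rests were first felt with the gate about 11 mm higher than it would sit at the lowest setting. I pressed until it stopped moving. The wrist force was then about 16 N upward, so about 20 N on the hinge (limit 35 N). I commanded another 3 mm down while the fingers opened and saw no force reading until they were open.
- **After release:** The wrist force was near 0. A wrist picture from nearly the same relative position as on lane a showed the tabs about 59 mm apart (60 mm at rest). The barrel was centred between the ears and parallel to the hinge.
- **Gate height:** The barrel looked about 0.5 % larger than on lane a. That is about 1 mm higher, which is within measurement error for a seated gate.
- **Bystanders:** The arm did not touch the jars or the tape roll at any point I could see. I did not re-measure their positions.
- **Not measured directly:** I could not see the pins in their eyes. I judged them engaged from the tab spacing.

During the descent there was up to 3.5 N of sideways force, which looked like the barrel rubbing on a guide. It disappeared once the gate was released.

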